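# Report the jar left uncapped

## Robot

A 6-joint arm with a two-finger parallel gripper is mounted at the origin on the work surface. World frame = base frame: x ahead of the robot, y to its left, z up, the work surface at z = 0. Lengths are in mm, angles in degrees, forces in N, time in s.
With the tool pointing down it reaches from about 300 to 850 mm from the base axis. Payload 4.2 kg.
Tool frame: the origin (TCP) lies midway between the tips of the shut fingers; the grasp point (between the pads) lies 19 mm behind it; x points along the fingers, y is the direction in which the jaws open and shut, and the axes are right-handed (so a half turn about x gives the same grasp; the last joint's range is limited). The gripper opens to 91 mm and grips with 3 to 60 N. Pads are 32 mm wide; open, the fingers measure 118 mm over their backs; the gripper's body (76 mm by 178 mm) begins 60 mm behind the grasp point.
Start: joints at [-77.636, 18.312, 89.639, -0, 72.044, -1.146], TCP at [134.334, -559.104, 213.976] pointing down, gripper open.
Joint ranges: [-177.97, 177.97], [-48.28, 115.42], [12.27, 149.76], [-77.06, 257.06], [2.81, 150.46], [-146.56, 146.56]. Speed limits (degrees/s): [147.25, 147.25, 180, 180, 180, 180].

## Interface

Orientations are given as [roll, pitch, yaw] about the fixed x, y, z axes, in that order (R = Rz(yaw) Ry(pitch) Rx(roll)).
In Python, from workcell import * gives the robot as it stands.
- The arm moves only by the shell command python3 -m handwheel 'ROWS' [FORCE]. ROWS is a JSON object of lists of equal length, an entry for each row: "gripper": the closure, from 0 (fully open) to 1 (shut); "offset": the shift along the tool's x, y, z in mm, a list of three; "rot": the turn, a rotation vector about the tool's x, y, z in degrees, a list of three. A call has 1 to 5 rows; each row is the pose to reach, as a shift and turn from the pose commanded when the call began, along the tool's axes at that moment; what a row does not reach only later rows make up. A row lasts 1/12 s, in which the tool goes at most 41.7 mm and 7.16 degrees, less where a joint would pass 70% of its speed; a pose out of reach is approached as far as the arm can. A call with a gripper value outside its range is refused whole. The fingers move at their own pace and stop on an object; FORCE is the grip in N (left out, the last holds). Time passes only in rows, so rows that repeat a pose let the fingers close. It gives the time, the measured TCP pose, the force and the opening at its end, in the units of the state.
- state(): the state, without advancing time (a new reading comes with each control period).
- grab_frame(name): name is "scene" or "top" or "wrist"; returns the picture (384x512x3 uint8, red, green, blue); there is no depth.
- camera_params(name): a dict with "fx", "fy", "cx", "cy" (pixels), "position" and "attitude" of the camera in the world; the wrist camera has in their place "hand_eye" (4x4, takes a point from camera to tool coordinates, whose origin is the TCP and whose axes are the tool frame's). Camera axes: x right, y up, looking along -z (the intrinsics and any distortion apply to the point x, -y, -z); pixel columns grow to the right and rows downward; lengths in mm; the calibration is good to about 2 mm. A picture is of the moment at which its call begins: read the wrist's pose just before it. camera_params takes no time and is no camera call.
- job_done(): hands the job in, once; it reports no verdict.
The state is a dict: "time_s": time; "qpos": joint angles; "qvel": joint speeds; "effort": joint torques, N m; "ee_pos": TCP position; "ee_rot": TCP orientation; "force": force on the tool from outside, world axes, zero at the start; "torque": the same for the moment, N m; "gripper_width": finger opening in mm.
Only numpy, scipy, OpenCV 4.12 (cv2) and the standard library are available. Lean on these libraries where they do the work, as an engineer would, in place of code of your own. Each camera call takes 0.05 s, during which the arm holds its last target.

## Task

One of the four sample jars on the lab bench has been left without its cap: report it. First press the bench call button all the way down and let it go; then point straight down at the open jar, fingertips two to four centimetres above the middle of its mouth, and stay there for two seconds; then point in the same way at the missing cap lying on the bench and finish while still pointing at it. Apart from the button touch nothing, and do not point at any of the closed jars on the way: pass high above them or around them.

Things in the scene. Friction and masses are not known exactly. Their poses are not given: they have to be found in the camera images.
- call (a joint): how far the call button is pressed: 0 up, 0.006 m fully down; it is a spring button, about 1.5 N to start and 5 N fully down, and comes back up by itself. It counts as pressed all the way from 4.5 mm.
- call_top (a point): centre of the top face of the call button when up (it sinks with it), 52 mm above the bench, z up. The button is a white disc 40 mm across in a black collar 56 mm across whose rim is 10 mm below the button's face, on a fixed grey box 80 x 80 x 30 mm screwed to the bench. It stands in the near left or the near right of the work area.
- open_jar: the open sample jar: white plastic, 54 mm across, 70 mm high, no cap, so its round mouth (47 mm outside, 41 mm inside) shows; loose, about 0.12 kg. It stands anywhere in a row of four jars across the bench, centres at least 80 mm apart. Origin: centre of its underside, z up.
- open_mouth (a point): centre of the open jar's mouth at rim height, 70 mm above its underside, z up.
- capped_jar1: closed sample jar, like the open one (white plastic, 54 mm across) but with its blue ribbed screw cap on, 75 mm high in all; loose. Origin: centre of its underside, z up.
- capped_jar2: closed sample jar, like the open one (white plastic, 54 mm across) but with its blue ribbed screw cap on, 75 mm high in all; loose. Origin: centre of its underside, z up.
- capped_jar3: closed sample jar, like the open one (white plastic, 54 mm across) but with its blue ribbed screw cap on, 75 mm high in all; loose. Origin: centre of its underside, z up.
- cap1_top (a point): centre of the top of the cap of capped_jar1, 75 mm above its underside, z up.
- cap2_top (a point): centre of the top of the cap of capped_jar2, 75 mm above its underside, z up.
- cap3_top (a point): centre of the top of the cap of capped_jar3, 75 mm above its underside, z up.
- loose_cap: the missing screw cap: blue ribbed plastic disc 56 mm across and 18 mm high, the same as those on the closed jars, lying by itself flat on the bench between the robot and the row of jars, on the other side (left or right) from the call button; loose, 0.02 kg. Origin: centre of its underside, z up.
- loose_cap_top (a point): centre of the top of the loose cap, 18 mm above the bench, z up.
- stopper: bystander: black rubber stopper, a cone 26 to 34 mm across and 30 mm high, standing near the middle in front of the jars. Origin: centre of its underside.
- dish: bystander: open glass dish 80 mm across, 15 mm high, near the middle in front of the jars. Origin: centre of its underside.
- cylinder: bystander: glass measuring cylinder 34 mm across, 215 mm high on a blue foot 70 mm across, to the right of the jars. Origin: centre of its underside.
- wash_bottle: bystander: white wash bottle 68 mm across with a bent spout on top, 193 mm high, to the left of the jars; the spout reaches 53 mm from its axis. Origin: centre of its underside.
- spatula: bystander: steel lab spoon 170 mm long, lying at the left of the work area. Origin: about the middle of its length, on the bench.

How it is judged (in metres and radians):
On the way, in this order (a step that is already met when the one before it is completed fails the run):
1. the call button is pressed all the way down (value of joint call above 0.0045 m), for 0.05 s.
2. the button is let go and is up again (value of joint call below 0.0015 m), for 0.05 s.
3. the open jar is pointed at from just above its mouth, for about two seconds (horizontal distance between the grasp point and open_mouth below 0.025 m and z of the grasp point in the frame of open_mouth between 0.022 and 0.085 m), for 1.7 s.
4. the loose cap is pointed at from just above (horizontal distance between the grasp point and loose_cap_top below 0.025 m and z of the grasp point in the frame of loose_cap_top between 0.022 and 0.085 m), for 0.3 s.
At the end, for the whole second after the job is handed in: The grasp point stays within 25 mm, horizontally, of the loose cap's centre and 22 to 85 mm above its top; the call button is up (under 1.5 mm); jars and cap are upright and at rest, and all loose things are within 10 mm of where they were (all of step 4 and value of joint call below 0.0015 m and distance of each of open_jar, capped_jar1, capped_jar2, capped_jar3, loose_cap, stopper, dish, cylinder, wash_bottle, spatula from where it was at the start of the episode below 0.01 m and angle between each of open_jar, capped_jar1, capped_jar2, capped_jar3, loose_cap's own z axis and vertical below 0.1 rad and linear speed of each of open_jar, capped_jar1, capped_jar2, capped_jar3, loose_cap below 0.02 m/s); the robot touches nothing.
It fails at once if the robot touches a jar (contact force between any of the arm, the fingers and open_jar above 0.3 N or contact force between any of the arm, the fingers and capped_jar1 above 0.3 N or contact force between any of the arm, the fingers and capped_jar2 above 0.3 N or contact force between any of the arm, the fingers and capped_jar3 above 0.3 N).
It fails at once if the robot touches the loose cap (contact force between any of the arm, the fingers and loose_cap above 0.3 N).
It fails at once if the robot touches another thing on the bench (contact force between any of the arm, the fingers and stopper above 0.3 N or contact force between any of the arm, the fingers and dish above 0.3 N or contact force between any of the arm, the fingers and cylinder above 0.3 N or contact force between any of the arm, the fingers and wash_bottle above 0.3 N or contact force between any of the arm, the fingers and spatula above 0.3 N).
It fails at once if a jar, the cap or another loose thing is moved more than 10 mm (distance of any of open_jar, capped_jar1, capped_jar2, capped_jar3, loose_cap, stopper, dish, cylinder, wash_bottle, spatula from where it was at the start of the episode above 0.01 m).
It fails at once if a closed jar is pointed at (within 20 mm of its centre and less than 60 mm above it) ((horizontal distance between the grasp point and cap1_top below 0.02 m and z of the grasp point in the frame of cap1_top below 0.06 m) or (horizontal distance between the grasp point and cap2_top below 0.02 m and z of the grasp point in the frame of cap2_top below 0.06 m) or (horizontal distance between the grasp point and cap3_top below 0.02 m and z of the grasp point in the frame of cap3_top below 0.06 m)).
It also fails if it takes over 51 s, if anything falls off the work surface, if the arm or the gripper's body presses on something with over 40 N, if the wrist force passes 120 N, or if a joint passes its speed limit or range.

## Working session

There is one attempt and no reset: what is moved stays moved. The work goes in short steps, Python scripts to look and compute and a shell command to move; the robot and the scene stay as the last step left them, time stands still between calls to the robot, and variables do not carry over. Pictures are saved under pics/ and viewed, and the job is handed in when it is done.

```bash
mkdir -p pics
python3 - <<'E'
from workcell import *
import cv2
for n in ("scene","top","wrist"):
    s=state(); im=grab_frame(n); cv2.imwrite(f"pics/{n}0.png",im[:,:,::-1]); print(n,camera_params(n))
print(s)
E
```

```text
scene {'fx': 440.470822679729, 'fy': 440.470822679729, 'cx': 251.19647855805897, 'cy': 191.24087206373764, 'position': array([1028.18237791,  848.60289245,  819.62603807]), 'attitude': array([ 5.27241924e+01, -4.34875834e-02,  1.50285166e+02])}
top {'fx': 430.9088990863993, 'fy': 430.9088990863993, 'cx': 253.90616955578935, 'cy': 193.05288722882463, 'position': array([ 368.00208111,   18.66100394, 1107.04735424]), 'attitude': array([  9.08765957,  -0.72347081, -88.96013449])}
wrist {'fx': 286.50250772778855, 'fy': 286.50250772778855, 'cx': 257.9575495171916, 'cy': 194.25767775097455, 'hand_eye': array([[ 8.22402314e-04,  2.36099811e-01, -9.71728461e-01,
        -1.71541462e+02],
       [ 9.99999596e-01,  1.57694116e-04,  8.84643773e-04,
        -9.64666613e-02],
       [ 3.62100088e-04, -9.71728797e-01, -2.36099586e-01,
        -6.59941632e+01],
       [ 0.00000000e+00,  0.00000000e+00,  0.00000000e+00,
         1.00000000e+00]])}
{'time_s': 0.1, 'qpos': array([-7.76371659e+01,  1.83499188e+01,  8.97004473e+01, -1.37318788e-03,
        7.20443969e+01, -1.14697031e+00]), 'qvel': array([ 0.02788951,  0.02362464, -0.16777448,  0.05277626, -0.02719092,
       -0.02443712]), 'effort': array([ 2.22314334e-04, -4.13332736e+01, -2.32510006e+01,  7.29358778e-02,
        4.21671616e-02, -5.48130049e-05]), 'ee_pos': array([ 134.21101092, -558.64324062,  213.17791635]), 'ee_rot': array([-90.35762283,  89.90522792, 103.152606  ]), 'force': array([-0.01236655, -0.22681551,  0.04291401]), 'torque': array([ 0.04011986, -0.01562221,  0.00995206]), 'gripper_width': 91.09650689682242}
```

View pics/scene0.png

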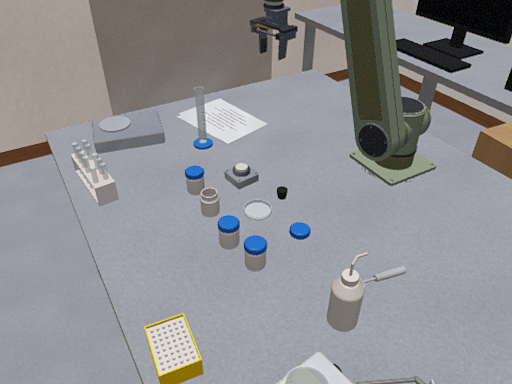

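View pics/top0.png

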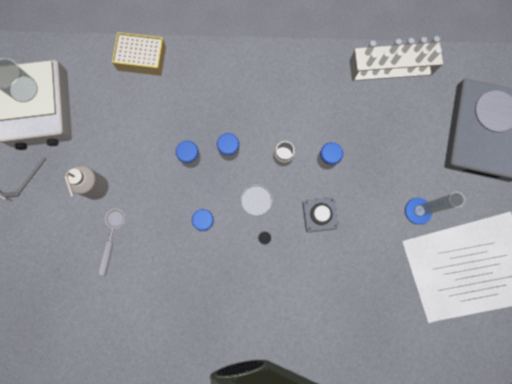

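View pics/wrist0.png

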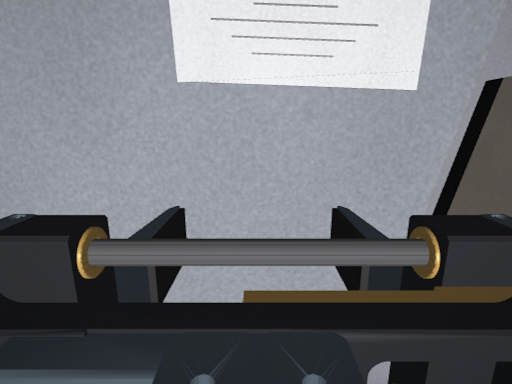

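The top view shows the open jar near (285,150), closed jars near (187,152), (228,145) and (332,154), the button near (322,214), the loose cap near (203,220) and the cylinder near (419,211) leaning outward. I'll enlarge the middle to read these more closely.

Run:
```python
import cv2
im=cv2.imread("pics/top0.png")
c=im[130:245,165:365]
cv2.imwrite("pics/top0c.png",cv2.resize(c,None,fx=4,fy=4,interpolation=cv2.INTER_CUBIC))
im=cv2.imread("pics/scene0.png")
c=im[150:280,170:320]
cv2.imwrite("pics/scene0c.png",cv2.resize(c,None,fx=4,fy=4,interpolation=cv2.INTER_CUBIC))
```

```text
(no output)
```

View pics/top0c.png

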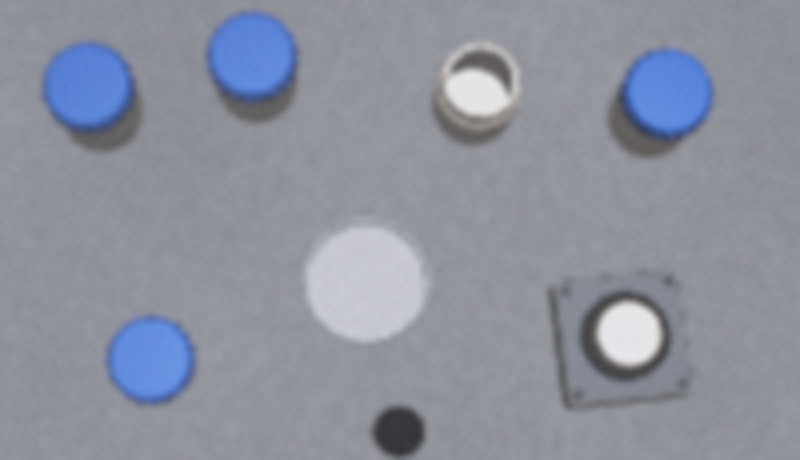

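View pics/scene0c.png

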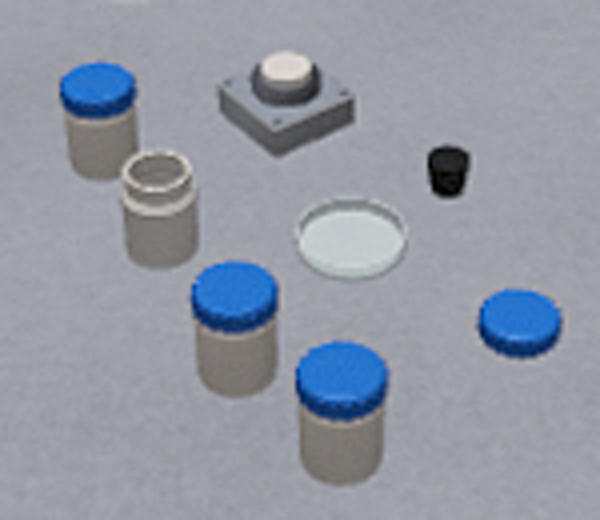

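The crop (offset 165,130, ×4) gives: caps (89,86), (252,56), (668,92); mouth (480,86); button face (630,333); loose cap (151,360); dish (365,284); stopper (399,432). In the scene crop: button (286,67), mouth (157,171), loose cap (519,317).

```bash
cat > h.py <<'E'
from workcell import *
import numpy as np
from scipy.spatial.transform import Rotation as R
def toworld(cam,u,v,z):
    p=camera_params(cam); d=np.array([(u-p['cx'])/p['fx'],-(v-p['cy'])/p['fy'],-1])
    d=R.from_euler('xyz',p['attitude'],degrees=True).apply(d); o=p['position']
    return o+d*(z-o[2])/d[2]
def delta(target_tcp):
    s=state(); r=R.from_euler('xyz',s['ee_rot'],degrees=True)
    return r.inv().apply(np.array(target_tcp)-s['ee_pos'])
E
python3 - <<'E'
from h import *
T=dict(cap_a=(89,86,75),cap_b=(252,56,75),cap_c=(668,92,75),mouth=(480,86,70),button=(630,333,52),loose=(151,360,18),dish=(365,284,15),stopper=(399,432,30))
for k,(u,v,z) in T.items(): print('top',k,toworld('top',(u+.5)/4-.5+165,(v+.5)/4-.5+130,z).round(1))
S=dict(cap_c=(98,84,75),cap_b=(235,288,75),cap_a=(341,371,75),mouth=(157,171,70),button=(286,67,52),loose=(519,316,18))
for k,(u,v,z) in S.items(): print('scene',k,toworld('scene',(u+.5)/4-.5+170,(v+.5)/4-.5+150,z).round(1))
for a,k,z in((419,211,0),(427,208,0)): pass
print('cyl foot',toworld('top',419,211,5)); print('wash tip',toworld('top',70,177,190), toworld('top',82,180,100))
r=R.from_euler('xyz',state()['ee_rot'],degrees=True).as_matrix(); print(r.round(3))
E
```

```text
top cap_a [634.4 175.3  75. ]
top cap_b [655.6  75.8  75. ]
top cap_c [ 638.2 -181.4   75. ]
top mouth [640.9 -65.6  70. ]
top button [ 490.9 -160.7   52. ]
top loose [471.7 137.2  18. ]
top dish [523.4   2.6  15. ]
top stopper [428.6 -19.9  30. ]
scene cap_c [ 640.1 -172.7   75. ]
scene cap_b [657.1  81.8  75. ]
scene cap_a [636.4 181.2  75. ]
scene mouth [645.1 -60.6  70. ]
scene button [ 491.7 -153.3   52. ]
scene loose [475.1 143.6  18. ]
cyl foot [ 506.13808196 -419.7301708     5.        ]
wash tip [541.93749624 406.92206355 190.        ] [552.36990471 416.17326445 100.        ]
[[-0.     0.234 -0.972]
 [ 0.001 -0.972 -0.234]
 [-1.    -0.001  0.   ]]
```

Two cameras agree to within about 7 mm (a common y shift). Averages: button (491,-157), mouth (643,-63), loose cap (473,140). I'll lift and shut the fingers while travelling to the button, then check with the wrist camera.

```bash
python3 -m handwheel '{"gripper":[1,1,1,1,1],"offset":[[-15,-20,-29],[-30,-43,-62],[-40,-66,-94],[-40,-89,-127],[-40,-112,-160]],"rot":[[0,0,0],[0,0,0],[0,0,0],[0,0,0],[0,0,0]]}' 20
python3 -m handwheel '{"gripper":[1,1,1,1,1],"offset":[[0,-22,-32],[0,-44,-64],[0,-66,-96],[0,-88,-128],[0,-110,-160]],"rot":[[0,0,0],[0,0,0],[0,0,0],[0,0,0],[0,0,0]]}'
python3 - <<'E'
from h import *
print(delta([491,-157,120]))
E
```

```text
time_s: 0.57
ee_pos: [264.6, -411.6, 254.6]
ee_rot: [112.9, 89.9, -53.7]
force: [0.6, 0.5, 0.5]
gripper_width: 60.4
time_s: 0.98
ee_pos: [394.4, -266.7, 253.9]
ee_rot: [57.2, 90.0, -109.3]
force: [0.6, -0.6, 0.0]
gripper_width: 27.1
[ 133.89527784  -84.14428238 -119.57105079]
```

```bash
python3 -m handwheel '{"gripper":[1,1,1,1,1],"offset":[[10,-21,-30],[30,-42,-60],[55,-63,-90],[80,-84,-120],[95,-84,-120]],"rot":[[0,0,0],[0,0,0],[0,0,0],[0,0,0],[0,0,0]]}'
python3 -m handwheel '{"gripper":[1,1,1],"offset":[[0,0,0],[0,0,0],[0,0,0]],"rot":[[0,0,0],[0,0,0],[0,0,0]]}'
python3 - <<'E'
from h import *
import cv2
s=state();im=grab_frame('wrist');print(s['ee_pos'],s['gripper_width'])
cv2.imwrite("pics/w1.png",im[:,:,::-1])
im=grab_frame('top');cv2.imwrite("pics/t1.png",cv2.resize(im[90:282,128:384,::-1],None,fx=3,fy=3,interpolation=cv2.INTER_CUBIC))
E
```

```text
time_s: 1.4
ee_pos: [493.1, -154.9, 157.1]
ee_rot: [-116.7, 89.9, 77.0]
force: [0.1, -0.0, 0.1]
gripper_width: 0.4
time_s: 1.65
ee_pos: [490.8, -159.6, 159.9]
ee_rot: [130.1, 89.9, -36.5]
force: [-1.1, -1.0, 0.8]
gripper_width: 0.7
[ 490.79329081 -159.56078631  159.93708716] 0.6602811333534102
```

View pics/w1.png

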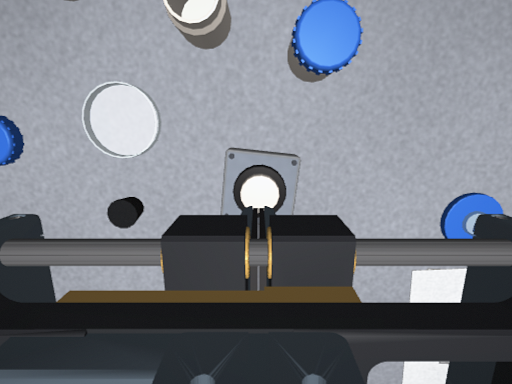

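View pics/t1.png

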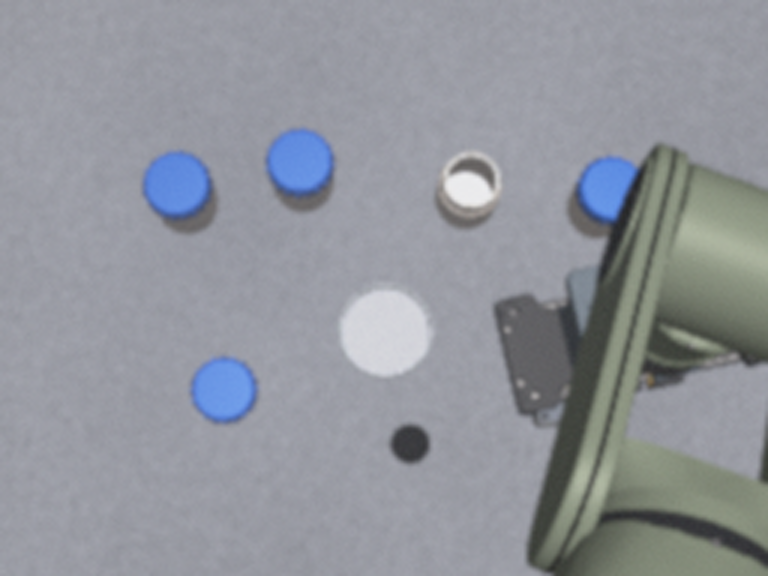

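Wrist view: button's white disc centred near (260,193) in its collar at (259,190), right in front of the closed fingertips; jar cap c near (327,34), open mouth partly cut off at the top. I'll convert these.

```bash
cat >> h.py <<'E'
def wrist(u,v,z,s=None):
    s=s or state(); p=camera_params('wrist'); H=p['hand_eye']; r=R.from_euler('xyz',s['ee_rot'],degrees=True)
    d=np.array([(u-p['cx'])/p['fx'],-(v-p['cy'])/p['fy'],-1])
    o=s['ee_pos']+r.apply(H[:3,3]); d=r.apply(H[:3,:3]@d)
    return o+d*(z-o[2])/d[2]
E
python3 - <<'E'
from h import *
print('btn',wrist(260,193,52),'collar',wrist(259.5,190,42),'capc',wrist(327,34,75),'dish',wrist(122,118,15),'stop',wrist(121,212,30))
print(delta([492,-157,56]))
E
```

```text
btn [ 490.90481694 -161.92584363   52.        ] collar [ 491.61994589 -161.30151943   42.        ] capc [ 638.06388295 -182.50895772   75.        ] dish [528.46286248  -1.4037701   15.        ] stop [429.58264162 -19.47482018  30.        ]
[104.49460246  -2.82614746  -1.47182574]
```

Wrist and top camera agree (button at (491,-161)), so I trust the top view. The TCP is already over the button to 2 mm; going down.

```bash
python3 -m handwheel '{"gripper":[1,1,1,1,1],"offset":[[20,1,0],[45,1,0],[70,1,0],[90,1,0],[98,1,0]],"rot":[[0,0,0],[0,0,0],[0,0,0],[0,0,0],[0,0,0]]}'
python3 -m handwheel '{"gripper":[1,1],"offset":[[0,0,0],[0,0,0]],"rot":[[0,0,0],[0,0,0]]}'
python3 - <<'E'
from h import *
print(delta([491,-161,47]),state()['ee_pos'])
E
```

```text
time_s: 2.17
ee_pos: [489.4, -160.3, 59.7]
ee_rot: [-28.8, 89.9, 164.6]
force: [-1.2, -0.4, -0.0]
gripper_width: 0.2
time_s: 2.33
ee_pos: [491.5, -160.5, 62.0]
ee_rot: [144.3, 89.9, -22.2]
force: [-0.3, -0.5, 0.8]
gripper_width: 0.8
[15.00883479  0.32484152  0.61555918] [ 491.4981541  -160.53064486   62.00936724]
```

```bash
python3 -m handwheel '{"gripper":[1,1,1,1,1],"offset":[[6,0,0],[10,0,0],[12,0,0],[14,0,0],[15,0,0]],"rot":[[0,0,0],[0,0,0],[0,0,0],[0,0,0],[0,0,0]]}'
python3 -m handwheel '{"gripper":[1,1],"offset":[[0.5,0,0],[0.5,0,0]],"rot":[[0,0,0],[0,0,0]]}'
```

```text
time_s: 2.75
ee_pos: [491.8, -160.2, 46.6]
ee_rot: [138.3, 89.9, -28.2]
force: [0.2, -0.6, 4.7]
gripper_width: 0.1
time_s: 2.92
ee_pos: [491.8, -160.2, 46.3]
ee_rot: [138.5, 89.9, -28.0]
force: [0.6, -2.0, 5.4]
gripper_width: 0.3
```

Force is about 5 N, in line with nearly full travel. I'll press a little further to feel the hard stop for certainty.

```bash
python3 -m handwheel '{"gripper":[1,1,1,1],"offset":[[0.7,0,0],[1.2,0,0],[1.2,0,0],[1.2,0,0]],"rot":[[0,0,0],[0,0,0],[0,0,0],[0,0,0]]}'
```

```text
time_s: 3.25
ee_pos: [491.9, -160.2, 46.1]
ee_rot: [140.3, 89.8, -26.2]
force: [-1.3, -1.5, 12.4]
gripper_width: 0.3
```

The force rose to 12.4 N without more travel: the button is on its stop. Releasing straight up.

```bash
python3 -m handwheel '{"gripper":[1,1,1,1,1],"offset":[[-4,0,0],[-15,0,0],[-35,0,0],[-65,0,0],[-95,0,0]],"rot":[[0,0,0],[0,0,0],[0,0,0],[0,0,0],[0,0,0]]}'
python3 -m handwheel '{"gripper":[1,1,1],"offset":[[-10,0,0],[-10,0,0],[-10,0,0]],"rot":[[0,0,0],[0,0,0],[0,0,0]]}'
python3 - <<'E'
from h import *
import cv2
print(delta([641,-66,150]))
s=state();im=grab_frame('wrist');print(s['ee_pos'],s['force'])
cv2.imwrite("pics/w2.png",im[:,:,::-1])
E
```

```text
time_s: 3.67
ee_pos: [489.6, -159.1, 139.2]
ee_rot: [-35.7, 89.8, 157.8]
force: [0.6, 0.4, -0.3]
gripper_width: 0.5
time_s: 3.92
ee_pos: [490.3, -159.4, 148.6]
ee_rot: [-37.1, 89.9, 156.4]
force: [0.4, 0.4, -1.2]
gripper_width: 0.3
[  -1.477759    -55.63882422 -168.36442549]
[ 490.29266076 -159.4336392   148.62331266] [ 0.40941601  0.36459551 -1.17136187]
```

View pics/w2.png

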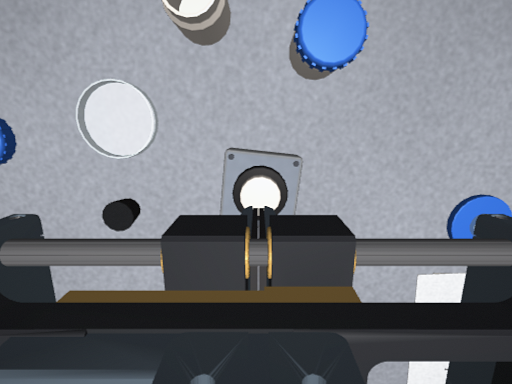

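The button (260,193) is whole and white again, nothing else shifted. Moving to above the open jar, TCP about 150 mm high; the straight path stays far from the closed jars.

```bash
python3 -m handwheel '{"gripper":[1,1,1,1,1],"offset":[[0,-11,-34],[0,-22,-68],[0,-33,-102],[0,-44,-135],[0,-55,-168]],"rot":[[0,0,0],[0,0,0],[0,0,0],[0,0,0],[0,0,0]]}'
python3 -m handwheel '{"gripper":[1,1,1],"offset":[[0,0,0],[0,0,0],[0,0,0]],"rot":[[0,0,0],[0,0,0],[0,0,0]]}'
python3 - <<'E'
from h import *
import cv2
print(delta([641,-66,98]))
s=state();im=grab_frame('wrist');print(s['ee_pos'],s['force'])
cv2.imwrite("pics/w3.png",im[:,:,::-1])
E
```

```text
time_s: 4.38
ee_pos: [641.3, -65.8, 146.4]
ee_rot: [-19.5, 89.7, 174.0]
force: [0.2, -0.8, 1.1]
gripper_width: 0.4
time_s: 4.63
ee_pos: [639.8, -67.0, 146.8]
ee_rot: [-15.4, 89.7, 178.1]
force: [-0.9, -0.1, 0.7]
gripper_width: 0.0
[48.81668001 -0.63339193 -1.65301438]
[639.78826915 -67.01055794 146.82327693] [-0.93586548 -0.10264338  0.74059957]
```

View pics/w3.png

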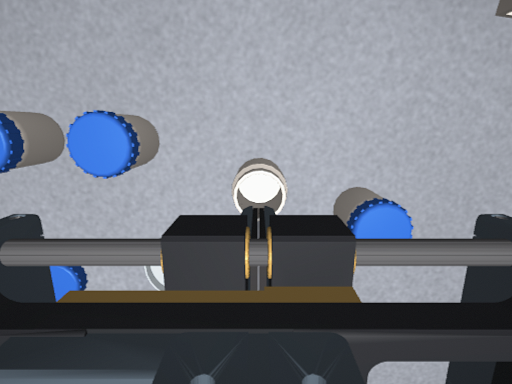

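The open mouth is centred near (260,190), right in front of the fingertips. Checking its position, then lowering.

```bash
python3 - <<'E'
from h import *
print(wrist(259.5,190,70), wrist(232.5,190,70),wrist(286.5,190,70))
E
python3 -m handwheel '{"gripper":[1,1,1,1,1],"offset":[[10,0,-1],[22,0,-1],[34,0,-1],[43,0,-1],[46,0,-1]],"rot":[[0,0,0],[0,0,0],[0,0,0],[0,0,0],[0,0,0]]}'
python3 -m handwheel '{"gripper":[1,1,1,1,1],"offset":[[0,0,0],[0,0,0],[0,0,0],[0,0,0],[0,0,0]],"rot":[[0,0,0],[0,0,0],[0,0,0],[0,0,0],[0,0,0]]}'
```

```text
[648.79955545 -66.20256828  70.        ] [643.18259633 -42.79682458  70.        ] [654.4145336  -89.60005734  70.        ]
time_s: 5.1
ee_pos: [640.5, -67.3, 101.2]
ee_rot: [-18.0, 89.8, 175.4]
force: [0.5, 0.2, -0.8]
gripper_width: 0.1
time_s: 5.52
ee_pos: [642.8, -66.8, 103.9]
ee_rot: [156.0, 89.9, -10.5]
force: [0.7, 0.5, 0.1]
gripper_width: 0.5
```

The mouth width measures 48 mm (47 expected). Estimates of x are 641, 645 and 649, so 643 at the TCP is well inside tolerance. Fingertips are about 33 mm above the rim. Lowering 3 mm and dwelling for over two seconds.

```bash
Z='python3 -m handwheel'
python3 -m handwheel '{"gripper":[1,1,1,1,1],"offset":[[3,0,-1],[3,0,-1],[3,0,-1],[3,0,-1],[3,0,-1]],"rot":[[0,0,0],[0,0,0],[0,0,0],[0,0,0],[0,0,0]]}'
python3 -m handwheel '{"gripper":[1,1,1,1,1],"offset":[[0,0,0],[0,0,0],[0,0,0],[0,0,0],[0,0,0]],"rot":[[0,0,0],[0,0,0],[0,0,0],[0,0,0],[0,0,0]]}'
python3 -m handwheel '{"gripper":[1,1,1,1,1],"offset":[[0,0,0],[0,0,0],[0,0,0],[0,0,0],[0,0,0]],"rot":[[0,0,0],[0,0,0],[0,0,0],[0,0,0],[0,0,0]]}'
python3 - <<'E'
from h import *
import cv2
im=grab_frame('scene');cv2.imwrite("pics/s4.png",cv2.resize(im[110:290,150:350,::-1],None,fx=3,fy=3,interpolation=cv2.INTER_CUBIC))
E
python3 -m handwheel '{"gripper":[1,1,1,1,1],"offset":[[0,0,0],[0,0,0],[0,0,0],[0,0,0],[0,0,0]],"rot":[[0,0,0],[0,0,0],[0,0,0],[0,0,0],[0,0,0]]}'
python3 -m handwheel '{"gripper":[1,1,1,1,1],"offset":[[0,0,0],[0,0,0],[0,0,0],[0,0,0],[0,0,0]],"rot":[[0,0,0],[0,0,0],[0,0,0],[0,0,0],[0,0,0]]}'
```

```text
time_s: 5.93
ee_pos: [643.4, -66.6, 100.2]
ee_rot: [67.8, 90.0, -98.7]
force: [1.2, 0.3, -0.3]
gripper_width: 0.2
time_s: 6.35
ee_pos: [643.4, -66.6, 100.3]
ee_rot: [105.9, 90.0, -60.6]
force: [0.5, 0.1, 0.6]
gripper_width: 0.8
time_s: 6.77
ee_pos: [643.4, -66.6, 100.2]
ee_rot: [79.4, 90.0, -87.1]
force: [0.1, -1.0, 0.7]
gripper_width: 0.5
time_s: 7.23
ee_pos: [643.4, -66.6, 100.2]
ee_rot: [89.2, 90.0, -77.3]
force: [-0.8, 0.4, -0.6]
gripper_width: 0.5
time_s: 7.65
ee_pos: [643.4, -66.6, 100.2]
ee_rot: [111.3, 90.0, -55.2]
force: [-0.2, 0.9, -0.2]
gripper_width: 0.4
```

View pics/s4.png

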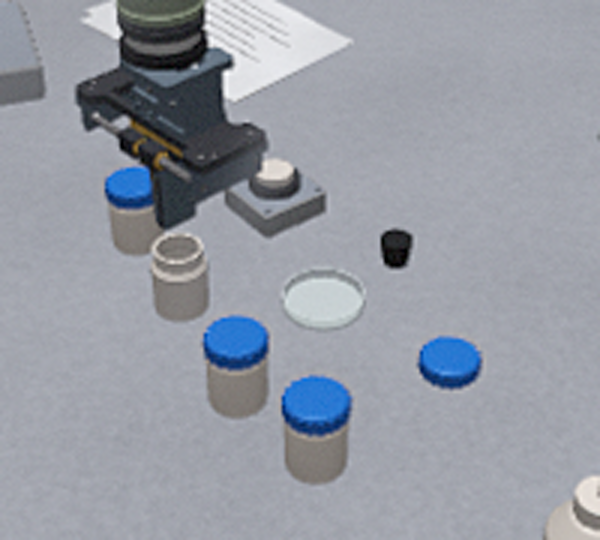

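The scene picture shows the fingertips (177,222 in the crop) directly over the mouth (178,250), consistent with about 30 mm above. One more dwell, then up and over to the loose cap, passing between it and the jars.

```bash
python3 -m handwheel '{"gripper":[1,1,1,1,1],"offset":[[0,0,0],[0,0,0],[0,0,0],[0,0,0],[0,0,0]],"rot":[[0,0,0],[0,0,0],[0,0,0],[0,0,0],[0,0,0]]}'
python3 -m handwheel '{"gripper":[1,1,1,1,1],"offset":[[-15,0,0],[-40,0,0],[-60,0,0],[-70,0,0],[-70,0,0]],"rot":[[0,0,0],[0,0,0],[0,0,0],[0,0,0],[0,0,0]]}'
python3 - <<'E'
from h import *
print(delta([472,138,170]))
E
```

```text
time_s: 8.07
ee_pos: [643.4, -66.6, 100.2]
ee_rot: [82.6, 90.0, -83.9]
force: [0.4, 0.7, -0.1]
gripper_width: 0.5
time_s: 8.48
ee_pos: [644.8, -66.8, 173.0]
ee_rot: [158.8, 89.7, -7.7]
force: [1.0, -0.6, 0.3]
gripper_width: 0.6
[   1.9330707  -239.47359667  120.23778706]
```

```bash
python3 -m handwheel '{"gripper":[1,1,1,1,1],"offset":[[0,-30,15],[0,-60,30],[0,-90,45],[0,-120,60],[0,-150,75]],"rot":[[0,0,0],[0,0,0],[0,0,0],[0,0,0],[0,0,0]]}'
python3 -m handwheel '{"gripper":[1,1,1,1,1],"offset":[[0,-30,15],[0,-60,30],[0,-89,45],[0,-89,45],[0,-89,45]],"rot":[[0,0,0],[0,0,0],[0,0,0],[0,0,0],[0,0,0]]}'
python3 - <<'E'
from h import *
import cv2
print(delta([472,138,50]))
s=state();im=grab_frame('wrist');print(s['ee_pos'],s['force'])
cv2.imwrite("pics/w5.png",im[:,:,::-1])
E
```

```text
time_s: 8.9
ee_pos: [533.3, 62.6, 168.6]
ee_rot: [-8.6, 89.8, -175.1]
force: [0.6, 0.8, -0.4]
gripper_width: 0.3
time_s: 9.32
ee_pos: [469.4, 138.5, 169.3]
ee_rot: [12.8, 89.9, -153.6]
force: [0.5, 0.4, -1.4]
gripper_width: 0.5
[119.28349476   1.03346067  -2.67795645]
[469.35494495 138.47103391 169.28777567] [ 0.50071757  0.39274172 -1.40631618]
```

View pics/w5.png

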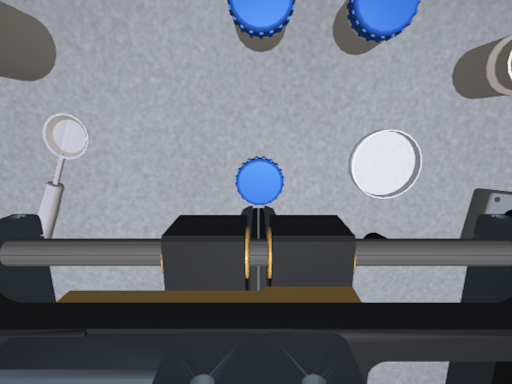

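The loose cap is centred near (260,181), whole and in front of the fingertips. Checking its place.

```bash
python3 - <<'E'
from h import *
print(wrist(260,181,18), wrist(236,181,18),wrist(284,181,18))
E
python3 -m handwheel '{"gripper":[1,1,1,1,1],"offset":[[15,0,-2],[40,0,-4],[70,0,-4],[95,0,-4],[110,0,-4]],"rot":[[0,0,0],[0,0,0],[0,0,0],[0,0,0],[0,0,0]]}'
python3 -m handwheel '{"gripper":[1,1,1],"offset":[[0,0,0],[0,0,0],[0,0,0]],"rot":[[0,0,0],[0,0,0],[0,0,0]]}'
python3 - <<'E'
from h import *
print(delta([474,138,48]),state()['ee_pos'])
E
```

```text
[473.80901478 136.5643354   18.        ] [467.34588239 163.33043724  18.        ] [480.2719029  109.79924517  18.        ]
time_s: 9.78
ee_pos: [474.0, 137.1, 57.1]
ee_rot: [7.2, 89.8, -159.4]
force: [-0.5, 0.3, -0.5]
gripper_width: 0.2
time_s: 10.03
ee_pos: [476.1, 138.4, 60.9]
ee_rot: [173.6, 89.9, 7.1]
force: [-0.2, -0.6, 0.2]
gripper_width: 0.5
[12.84714194 -0.14007826  2.10454438] [476.05857503 138.35076183  60.85056496]
```

```bash
python3 -m handwheel '{"gripper":[1,1,1,1,1],"offset":[[5,0,1],[9,0,1],[12,0,1],[12,0,1],[12,0,1]],"rot":[[0,0,0],[0,0,0],[0,0,0],[0,0,0],[0,0,0]]}'
python3 -m handwheel '{"gripper":[1,1,1,1,1],"offset":[[0,0,0],[0,0,0],[0,0,0],[0,0,0],[0,0,0]],"rot":[[0,0,0],[0,0,0],[0,0,0],[0,0,0],[0,0,0]]}'
python3 - <<'E'
from h import *
import cv2
s=state();print(s['ee_pos'],s['qvel'].round(2))
im=grab_frame('scene')
cv2.imwrite("pics/s6.png",cv2.resize(im[110:290,150:350,::-1],None,fx=3,fy=3,interpolation=cv2.INTER_CUBIC))
im=grab_frame('wrist');cv2.imwrite("pics/w6.png",im[:,:,::-1])
E
```

```text
time_s: 10.45
ee_pos: [473.7, 138.5, 48.3]
ee_rot: [120.1, 90.0, -46.4]
force: [0.3, -0.0, -0.3]
gripper_width: 0.7
time_s: 10.87
ee_pos: [473.8, 138.5, 48.3]
ee_rot: [138.4, 90.0, -28.1]
force: [-0.2, 0.5, -0.8]
gripper_width: 0.5
[473.78677041 138.49931767  48.27794786] [-0.13  0.06  0.05  0.14  0.08 -0.05]
```

View pics/s6.png

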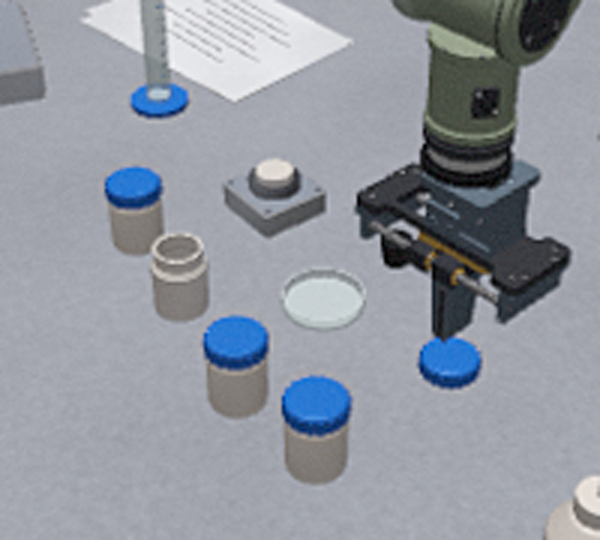

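View pics/w6.png

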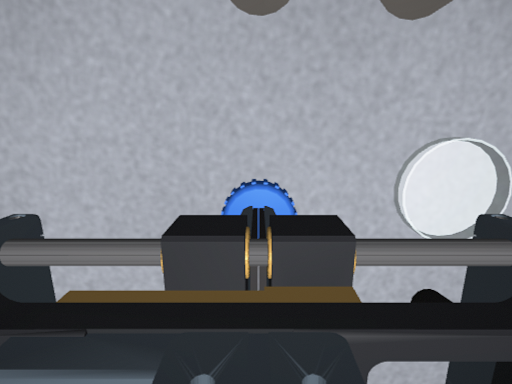

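The scene crop shows the tips (445,335) just above the cap (450,358), with the button up at (275,170) and all jars standing where they were. The wrist view shows the cap at (260,200) centred in front of the tips. Handing in.

Run:
```python
from workcell import *
print(job_done()); print(state()['ee_pos'],state()['time_s'])
```

```text
the job is handed in; nothing more can be done
None
the job is handed in; nothing more can be done
```

I carried out all three steps in about 11 s and handed the job in while still pointing at the loose cap. The interface gives no verdict, so what follows is from my own checks.

- **Button:** I pressed it with shut fingers. The force rose to 12.4 N while the tip stopped at 46.1 mm, which means the button was on its stop. I then let it go, and the pictures afterwards show it up.
- **Open jar:** I pointed at it with the TCP at (643, -67, 100), about 30 mm above the rim, and held there for over 2.5 s.
- **Loose cap:** The final TCP is (474, 138, 48), about 30 mm above the cap's top and within about 2 mm of its measured centre (474, 137). The last scene picture shows the jars, cap, dish and stopper where they were; the wash bottle is only partly in view and the spatula is not in that picture. I felt no contact apart from the button.

**Disagreements:** The scene camera put points about 5–9 mm further to the left (+y) than the top camera did. The wrist camera sided with the top camera, so I used those values. For the open jar's mouth, the three cameras gave x between 641 and 649 mm, which is well inside the 25 mm tolerance.

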